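# Lower the ball cup and push its dust cover shut

### The job

Put the ball-cup unit to bed: with the fingertips, push the steel pump lever all the way over, away from the robot, so that the ball cup sinks into its well, and only then push the yellow dust cover fully shut over it. Do not press on the cup itself, and leave the loose things around the unit standing where they are; nothing needs to be gripped or lifted.

Things in the scene. Friction and masses are not known exactly. Their poses are not given: they have to be found in the camera images.
- lift_unit: Blue lift unit, fixed; deck 150 (x) by 330 mm (y), top 60 mm above the counter. Origin: centre of its underside. +x points away from the robot (turned up to 15 degrees), +y left, z up. Cup well 106 mm, centred at y -85 mm. Guide rails along y at x +-68.5 mm stand 8 mm above the deck; 12 mm high end stop at y -152 mm. Lever pivot at x 0, y -187, z 40 mm.
- pump_lever (a joint): Steel pump lever at the unit's right (-y) end, turning about the unit's y axis; 12 mm round bar, knob centre 140 mm from the pivot. 0 rad: leans 0.5 rad from upright towards the robot, cup up; 1.0 rad: at its stop, leaning 0.5 rad away from the robot, cup fully down. Stays where left; about 3 to 4 N at the knob moves it.
- lever_knob (a point): Centre of the lever's steel ball knob, 32 mm across; it moves on a 140 mm arc about the pivot, 163 mm above the counter at either end of the swing and 180 mm in the middle.
- ball_cup (a joint): Black ball cup, 90 mm across, driven by the lever: travel downward in m, 0 fully up, 0.040 fully down (0.040 m per rad of lever).
- cup_rim (a point): Centre of the cup's rim; 94 mm above the counter when fully up, 54 mm (6 mm below the deck) when fully down.
- dust_cover (a joint): Yellow dust cover, a shallow cap 124 by 124 mm, 25 mm high, that slides on the deck along the unit's y axis; too wide to grip. Value: opening in m, 0 fully shut over the well (at its stop), 0.17 fully open (left, +y). Stays where left; 2.5 N moves it. While the cup is up, the cover would strike it at openings below 0.105 m.
- cover_push (a point): Centre of the cover's left (+y) end face, marked with a black rubber strip: the face to push, towards -y of the unit. It spans 124 mm in x and stands from 1 to 26 mm above the deck; this point is 74 mm above the counter. The deck and the counter beyond it are clear to its left.
- thumb_insert: Loose black rubber thumb insert, upright tube 33 mm across, 50 mm high. Origin: centre of its underside, z along the tube.
- stop_collar: Loose brass depth stop collar, ring 38 mm across, 16 mm high. Origin: centre of its underside.
- ball_plug: Loose teal resin ball plug, upright cylinder 31 mm across, 40 mm high. Origin: centre of its underside.
- grip_gauge: Loose aluminium finger grip gauge, flat bar with round ends, 108 by 28 mm, 24 mm high over its end studs. Origin: centre of its underside, x along the bar.
- pad_puck: Loose red sanding puck, 80 mm across, 22 mm high. Origin: centre of its underside.
- polish_bottle: Loose blue polish bottle, 60 mm across, 160 mm high, behind the unit's left half. Origin: centre of its underside.

How it is judged:
On the way, in this order (a step that is already met when the one before it is completed fails the run):
1. the lever is pushed over and the cup is down in its well, with the cover still clear of it (value of joint ball_cup above 0.0365 m and value of joint pump_lever above 0.91 rad and value of joint dust_cover above 0.1 m), for 0.2 s.
2. the cover is pushed shut with the cup down (value of joint ball_cup above 0.0365 m and value of joint pump_lever above 0.91 rad and value of joint dust_cover below 0.006 m), for 0.2 s.
At the end, for the whole second after the job is handed in: The lever is at 0.91 rad or more and the cup within 3.5 mm of fully down, the cover is within 6 mm of fully shut, both are at rest, and every loose thing stands upright within 20 mm of where it was (all of step 2 and velocity of joint pump_lever below 0.05 rad/s and velocity of joint dust_cover between -0.01 and 0.01 m/s and distance of each of thumb_insert, stop_collar, ball_plug, grip_gauge, pad_puck, polish_bottle from where it was at the start of the episode below 0.02 m and angle between each of thumb_insert, stop_collar, ball_plug, grip_gauge, pad_puck, polish_bottle's own z axis and vertical below 0.2 rad); the robot touches nothing.
It fails at once if the cover is pushed into the cup before the cup is down (value of joint dust_cover below 0.1 m and value of joint ball_cup below 0.031 m).
It fails at once if the robot presses on the cup itself (contact force between ball_cup and the fingers above 2 N or contact force between ball_cup and the arm above 2 N).
It fails at once if a loose thing is knocked over, moved, lifted or carried (20 mm or more) (distance of any of thumb_insert, stop_collar, ball_plug, grip_gauge, pad_puck, polish_bottle from where it was at the start of the episode above 0.02 m or angle between any of thumb_insert, stop_collar, ball_plug, grip_gauge, pad_puck, polish_bottle's own z axis and vertical above 0.3 rad).
It also fails if it takes over 51 s, if anything falls off the work surface, if the arm or the gripper's body presses on something with over 40 N, if the wrist force passes 120 N, or if a joint passes its speed limit or range.

### The arm

A 7-joint arm with a two-finger parallel gripper is mounted at the origin on the work surface. World frame = base frame: x ahead of the robot, y to its left, z up, the work surface at z = 0. Lengths are in m, angles in rad, forces in N, time in s.
With the tool pointing down it reaches from about 0.425 to 0.925 m from the base axis. Payload 6.8 kg.
Tool frame: the origin (TCP) lies midway between the tips of the shut fingers; the grasp point (between the pads) lies bot.grip_depth behind it (bot.grip_depth is the distance from the TCP to the grasp point, in m); z points along the fingers, y is the line along which they close (so a half turn about z gives the same grasp; the last joint's range is limited). The gripper opens to 85 mm and grips with 20 to 120 N. Pads are 22 mm wide; open, the fingers measure 114 mm over their backs; the gripper's body (76 mm by 85 mm) begins 54 mm behind the grasp point. The pads swing forward as they close: fully open they stand 13 mm farther back than shut.
Start: joints at [-1.279, 0.477, 0.022, 1.555, -0.011, 1.109, -0.083], TCP at [0.263, 0.622, 0.231] pointing down, gripper open.
Joint ranges: [-2.96, 2.96], [-0.34, 2.1], [-1.41, 1.46], [0.24, 2.44], [-1.37, 4.51], [0.17, 1.92], [-2.96, 2.96]. Speed limits (rad/s): [2.39, 2.39, 3.14, 3.14, 3.14, 3.14, 3.14].

### API

Orientations are given as a unit quaternion [x, y, z, w].
In Python, from bench import bot gives the robot as it stands.
- The arm moves only by the tool jog_arm, never from a script. Its argument "moves" is a list of rows, each a list of 6 numbers: the shift along the tool's x, y, z in cm, then the turn, a rotation vector about the tool's x, y, z in degrees. In form: [[dx, dy, dz, rx, ry, rz], ...]. A call has 1 to 12 rows; each row shifts and turns the commanded pose from where the row before left it, along the tool's axes as they then stand; what a row does not reach is not made up. A row lasts 1/10 s, in which the tool goes at most 50 mm and 8.59 degrees, less where a joint would pass 70% of its speed; a pose out of reach is approached as far as the arm can. A call is refused whole if a number of a shift passes 5 or a number of a turn 8.59, either way. A call with a gripper value outside its range is refused whole. "jaw" is the closure in counts, from 0 (fully open) to 255 (shut), set as the call begins (left out, the last holds). The fingers move at their own pace and stop on an object; the grip force is fixed at half the most. Time passes only in rows, so rows that do not move let the fingers close. It gives the time, the measured TCP pose, the force, the opening and the grip force at its end, in the units of the state.
- bot.observe(): the state, without advancing time (a new reading comes with each control period).
- bot.camera(name): name is "scene" or "top" or "wrist"; returns the picture (400x640x3 uint8, red, green, blue); there is no depth.
- bot.camera_info(name): a dict with "fx", "fy", "cx", "cy" (pixels), "rvec" (rotation vector, rad) and "tvec" (3), from world to camera coordinates, as OpenCV has them. Camera axes: x right, y down, z forward; pixel columns grow to the right and rows downward; lengths in m; the calibration is good to about 2 mm. A picture is of the moment at which its call begins: read the wrist's pose just before it. camera_info takes no time and is no camera call; for the wrist camera it gives the pose at the moment of the call.
- bot.job_done(): hands the job in; it is judged then, once.
The state is a dict: "time": time; "qpos": joint angles; "dq": joint speeds; "joint_torque": joint torques, N m; "ee_pos": TCP position; "ee_rot": TCP orientation; "wrist_force": force on the tool from outside, world axes, zero at the start; "ft_torque": the same for the moment, N m; "grip_width": opening from 0.0 (shut) to 1.0 (fully open); "grip_force": force on a finger pad.
Only numpy, scipy, OpenCV 4.12 (cv2) and the standard library are available. Lean on these libraries where they do the work, as an engineer would, in place of code of your own. Each camera call takes 0.05 s, during which the arm holds its last target. There are 200 camera calls.

## Working session

There is one attempt and no reset: what is moved stays moved. The work goes in short steps, Python scripts to look and compute and a tool call to move; the robot and the scene stay as the last step left them, time stands still between calls to the robot, and variables do not carry over. Pictures are saved under pics/ and viewed, at most 10 in all, crops included, and the job is handed in when it is done.

Besides the shell and the picture viewer there is one more tool, called after "Request:" as name(argument=value, ...), one argument or row to a line, values as JSON. jog_arm: Moves the arm, as the interface text tells. Its arguments: {"type":"object","properties":{"moves":{"type":"array","items":{"type":"array","items":{"type":"number"}}},"jaw":{"type":"number"}},"required":["moves"]}

```bash
mkdir -p pics; ls; cat > h.py <<'E'
import numpy as np, cv2
from bench import bot
from scipy.spatial.transform import Rotation as R
def ray(ci,u,v):
    Rm=cv2.Rodrigues(np.array(ci["rvec"],float))[0]; t=np.array(ci["tvec"],float).ravel()
    d=Rm.T@np.array([(u-ci["cx"])/ci["fx"],(v-ci["cy"])/ci["fy"],1]); return -Rm.T@t,d
def onz(ci,u,v,z):
    c,d=ray(ci,u,v); return c+d*(z-c[2])/d[2]
def proj(ci,p):
    q=cv2.projectPoints(np.array([p],float),np.array(ci["rvec"],float),np.array(ci["tvec"],float),np.array([[ci["fx"],0,ci["cx"]],[0,ci["fy"],ci["cy"]],[0,0,1.]]),None)[0]; return q.ravel()
E
python3 - <<'E'
from h import *
for n in("top","scene"):
    cv2.imwrite(f"pics/{n}0.png",bot.camera(n)[:,:,::-1]); print(n,bot.camera_info(n))
s=bot.observe();print(s["time"],s["ee_pos"],s["ee_rot"],s["qpos"],bot.grip_depth)
E
```

```text
pics
top {'fx': 403.2080425407826, 'fy': 403.2080425407826, 'cx': 322.3789675152688, 'cy': 198.21927269373373, 'rvec': array([ 2.14775094, -2.13747117,  0.19921011]), 'tvec': array([0.06610845, 0.5878669 , 0.94383626])}
scene {'fx': 399.1513269563893, 'fy': 399.1513269563893, 'cx': 316.3794626808369, 'cy': 202.85457632528724, 'rvec': array([ 0.68678903,  2.73486565, -1.00074564]), 'tvec': array([ 0.47245093, -0.15808285,  1.09996987])}
0.1 [0.26257868 0.62125422 0.23043754] [ 1.98571716e-01  9.80086014e-01 -8.21118869e-04 -7.36260465e-05] [-1.27908208  0.4777039   0.02237841  1.55634121 -0.01144846  1.10932441
 -0.08309805] 0.0187
```

View pics/top0.png

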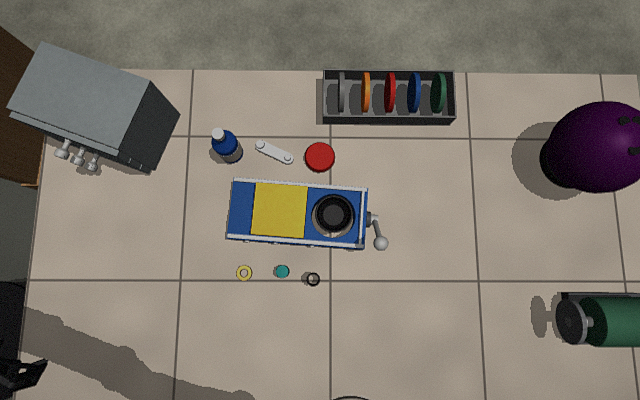

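View pics/scene0.png

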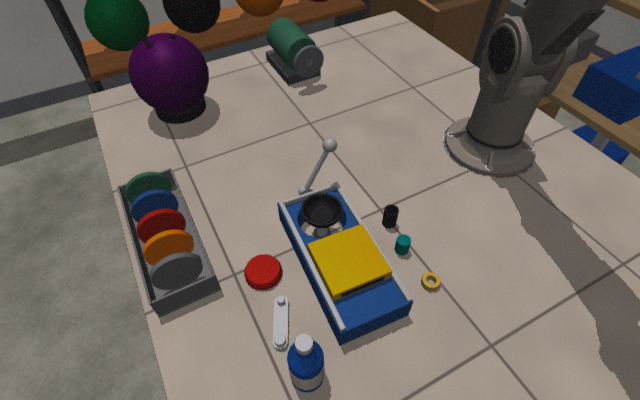

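The top view shows the unit at about (297,213) with +x up. The yellow cover is at (280,210), the knob at (381,243), the cup at (334,214), and the small items are on the near side at row ~273. The scene view shows the knob at (330,146).

```bash
python3 - <<'E'
from h import *
im=cv2.imread("pics/top0.png");hsv=cv2.cvtColor(im,cv2.COLOR_BGR2HSV);ci=bot.camera_info("top");cs=bot.camera_info("scene")
m=cv2.inRange(hsv,(22,150,100),(35,255,255));c=max(cv2.findContours(m,0,1)[0],key=cv2.contourArea)
b=cv2.boxPoints(cv2.minAreaRect(c));print("cover px",b.tolist())
W=np.array([onz(ci,*p,.086) for p in b]);print(W.round(4),W.mean(0));
m=cv2.inRange(hsv,(100,100,40),(125,255,255));m[:165]=0
c=np.vstack([k for k in cv2.findContours(m,0,1)[0] if cv2.contourArea(k)>20])
b=cv2.boxPoints(cv2.minAreaRect(c));print("unit",b.tolist());U=np.array([onz(ci,*p,.06) for p in b]);print(U.round(4),U.mean(0))
print("knob top",onz(ci,381,243,.163))
# two-view knob
A=[];B=[]
for k,(u,v) in((ci,(381,243)),(cs,(330,146))):
    o,d=ray(k,u,v);d/=np.linalg.norm(d);P=np.eye(3)-np.outer(d,d);A.append(P);B.append(P@o)
print("knob 2v",np.linalg.solve(sum(A),sum(B)))
print("cup",onz(ci,334,214,.094))
for n,u,v,z in(("collar",244,272.5,.016),("plug",282,271,.04),("insert",313,279,.05),("puck",320,156,.022),("bottle",218,135,.16)):print(n,onz(ci,u,v,z).round(3))
E
```

```text
cover px [[250.39585876464844, 233.55166625976562], [254.52940368652344, 181.88235473632812], [307.0731201171875, 186.08584594726562], [302.9395751953125, 237.75515747070312]]
[[0.4969 0.2367 0.086 ]
 [0.6196 0.231  0.086 ]
 [0.6103 0.1061 0.086 ]
 [0.4877 0.1145 0.086 ]] [0.55358267 0.17208018 0.086     ]
unit [[226.76470947265625, 233.05880737304688], [231.0352783203125, 177.54116821289062], [368.2235107421875, 188.0941162109375], [363.95294189453125, 243.61175537109375]]
[[ 0.4998  0.2971  0.06  ]
 [ 0.6354  0.2925  0.06  ]
 [ 0.6115 -0.043   0.06  ]
 [ 0.4761 -0.0307  0.06  ]] [0.55571482 0.12897912 0.06      ]
knob top [ 0.47189676 -0.05472127  0.163     ]
knob 2v [ 0.47081605 -0.05419397  0.16039001]
cup [0.54272075 0.04252345 0.094     ]
collar [0.407 0.26  0.016]
plug [0.411 0.165 0.04 ]
insert [0.392 0.091 0.05 ]
puck [0.702 0.075 0.022]
bottle [0.71  0.304 0.16 ]
```

Request:
jog_arm(
  moves=[
    [0,0,0,0,0,-6.2],
    [0,0,0,0,0,-6.3],
    [0,0,0,0,0,-6.2],
    [-3,-4,0,0,0,0],
    [-3,-4,0,0,0,0],
    [-3,-4,0,0,0,0],
    [-3,-4,0,0,0,0],
    [-3,-4,0,0,0,0],
    [-3,-4,0,0,0,0],
    [-3,-4,0,0,0,0],
    [-3,-4,0,0,0,0],
    [-3,-4,0,0,0,0],
  ],
  jaw=255,
)

```text
time: 1.3
ee_pos: [0.5061, 0.2409, 0.2311]
ee_rot: [0.037, 0.999, -0.0, -0.0]
wrist_force: [0.6, 0.1, 0.3]
grip_width: -0.001
grip_force: 0.0
```

Request:
jog_arm(
  moves=[
    [0,-4,0,0,0,0],
    [0,-4,0,0,0,0],
    [0.5,-4,0,0,0,0],
    [1,-4,0,0,0,0],
    [1,-4,0,0,0,0],
    [1,-4,0,0,0,0],
    [1,-3,0,0,0,0],
    [1,-2.7,0,0,0,0],
    [0,0,0,0,0,0],
    [0,0,0,0,0,0],
  ],
)

```text
time: 2.3
ee_pos: [0.4288, -0.0494, 0.2313]
ee_rot: [0.037, 0.999, 0.0, 0.0]
wrist_force: [0.7, -0.1, -0.6]
grip_width: -0.001
grip_force: 0.0
```

```bash
python3 - <<'E'
from h import *
s=bot.observe();p=np.array(s["ee_pos"]);d=p-[.5515,.1275,0];print(p,d@[.9973,-.0732,0],d@[.0732,.9973,0],s["qpos"])
for n in("top","scene"):
    cv2.imwrite(f"pics/{n}1.png",bot.camera(n)[:,:,::-1])
E
```

```text
[ 0.42875681 -0.04935993  0.23126481] -0.10946563766812048 -0.18536721321918848 [-0.29330801  0.06111512  0.27729501  2.12058912 -0.02086349  0.96224167
  1.49141631]
```

View pics/scene1.png

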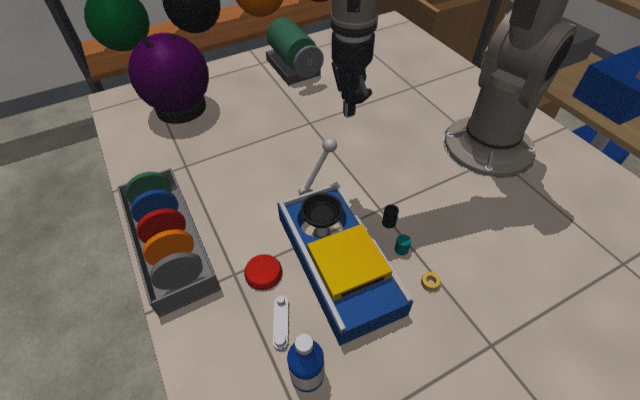

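The fingertips, at about (350,112), are robot-side of the knob at (330,146) and above it. I'll go down and push.

Request:
jog_arm(
  moves=[
    [0,0,2.7,0,0,0],
    [0,0,2.7,0,0,0],
    [0,0,2.7,0,0,0],
    [0,0,0,0,0,0],
    [-1,0,0,0,0,0],
    [-1,0,0,0,0,0],
    [-1,0,0,0,0,0],
    [-1,0,0,0,0,0],
  ],
)

```text
time: 3.2
ee_pos: [0.4696, -0.052, 0.1515]
ee_rot: [0.037, 0.999, 0.0, -0.0]
wrist_force: [-4.5, 0.5, 3.2]
grip_width: 0.0
grip_force: 2.4
```

Request:
jog_arm(
  moves=[
    [-1,0,0,0,0,0],
    [-1,0,0,0,0,0],
    [-1,0,0,0,0,0],
    [-1,0,0,0,0,0],
    [-1,0,0,0,0,0],
    [-1,0,0,0,0,0],
    [-1,0,0,0,0,0],
    [-1,0,0,0,0,0],
    [-1,0,0,0,0,0],
    [-0.5,0,0,0,0,0],
    [0,0,0,0,0,0],
  ],
)

```text
time: 4.3
ee_pos: [0.5649, -0.0592, 0.1504]
ee_rot: [0.037, 0.999, -0.0, 0.001]
wrist_force: [0.1, -0.1, 0.2]
grip_width: -0.001
grip_force: 0.0
```

```bash
python3 - <<'E'
from h import *
s=bot.observe();p=np.array(s["ee_pos"]);d=p-[.5515,.1275,0];print(p,d@[.9973,-.0732,0],d@[.0732,.9973,0],s["wrist_force"])
im=bot.camera("scene");cv2.imwrite("pics/s2.png",cv2.resize(im[80:280,200:440],None,fx=3,fy=3)[:,:,::-1])
E
```

```text
[ 0.56489956 -0.05917408  0.15041713] 0.027027922818665936 -0.18518921248634007 [ 0.09168683 -0.09100481  0.16834206]
```

View pics/s2.png

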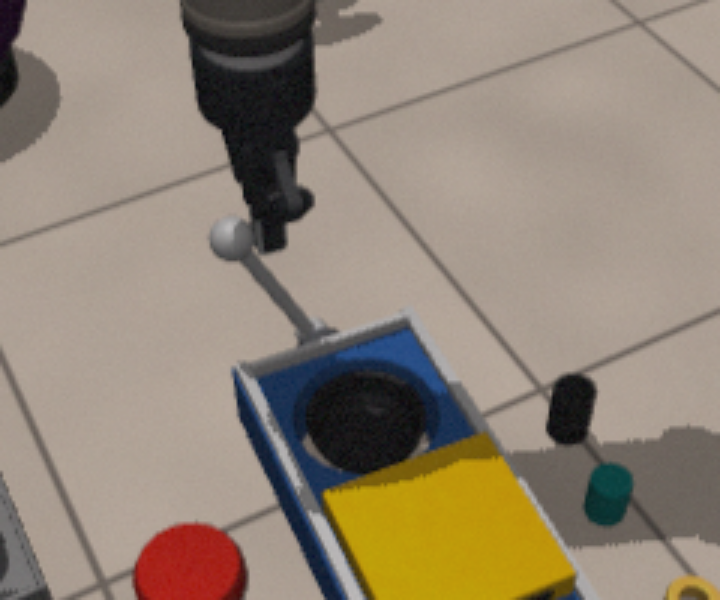

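The knob is at crop (231,238), leaning away with the cup mostly down. I'll keep pushing to the stop.

Request:
jog_arm(
  moves=[
    [-0.5,0,0,0,0,0],
    [-0.5,0,0,0,0,0],
    [-0.3,0,0,0,0,0],
    [0,0,0,0,0,0],
  ],
)

```text
time: 4.75
ee_pos: [0.5762, -0.06, 0.1501]
ee_rot: [0.037, 0.999, 0.0, -0.001]
wrist_force: [-3.3, 0.7, -0.2]
grip_width: 0.003
grip_force: 1.8
```

Request:
jog_arm(
  moves=[
    [-0.4,0,0,0,0,0],
    [-0.4,0,0,0,0,0],
    [0,0,0,0,0,0],
  ],
)

```text
time: 5.05
ee_pos: [0.5766, -0.0603, 0.149]
ee_rot: [0.037, 0.999, 0.001, -0.009]
wrist_force: [-26.6, 2.5, 16.1]
grip_width: 0.001
grip_force: 13.2
```

```bash
cat > k.py <<'E'
from h import *
s=bot.observe();p=np.array(s["ee_pos"]);d=p-[.5515,.1275,0];print(p,d@[.9973,-.0732,0],d@[.0732,.9973,0],s["wrist_force"])
O=np.array([.5515,.1275,0]);cs=bot.camera_info("scene")
for a in(.8,.9,1.0):
    x=.14*np.sin(a-.5);z=.04+.14*np.cos(a-.5);q=proj(cs,O+x*np.array([.9973,-.0732,0])-.187*np.array([.0732,.9973,0])+[0,0,z]);print(a,q,(q-[200,80])*3)
import sys
im=bot.camera("scene");cv2.imwrite(sys.argv[1],cv2.resize(im[80:280,200:440],None,fx=3,fy=3)[:,:,::-1])
g=im[140:180,255:310].astype(int);hit=(g.min(2)>135)&(np.ptp(g,axis=2)<14)
E
python3 k.py pics/s3.png
```

```text
[ 0.57657027 -0.06028551  0.14895461] 0.038748476890139064 -0.18544334131125673 [-26.56387895   2.45265995  16.13718113]
0.8 [282.28787966 155.72633633] [246.86363897 227.17900898]
0.9 [276.59276165 159.21527252] [229.77828495 237.64581755]
1.0 [271.21263524 163.06640943] [213.63790572 249.1992283 ]
```

View pics/s3.png

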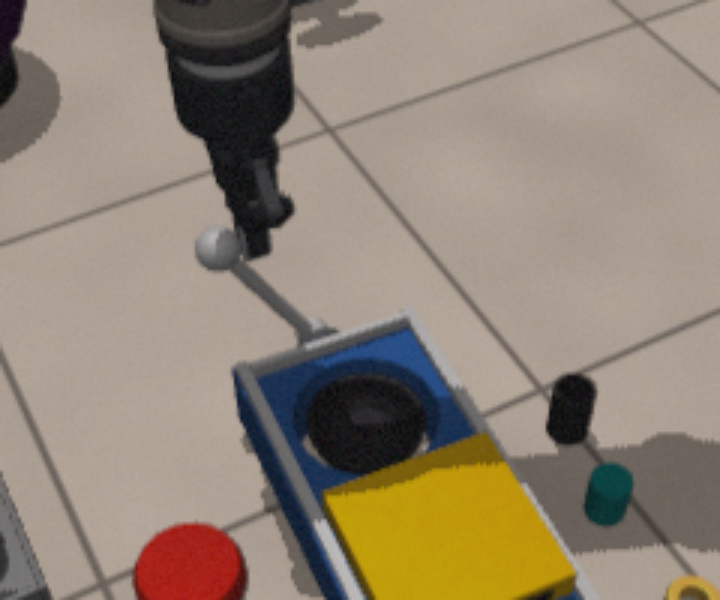

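The knob is at (217,248) against a predicted (214,249) for 1.0 rad. With 27 N of push, the lever is at its stop. I'll back off, rise, and go to the left of the cover.

Request:
jog_arm(
  moves=[
    [1,0,0,0,0,0],
    [2,0,0,0,0,0],
    [1,0,0,0,0,0],
    [0,0,-3,0,0,0],
    [0,0,-4,0,0,0],
    [0,0,-3,0,0,0],
    [0,4,0,0,0,0],
    [0,4,0,0,0,0],
    [0,4,0,0,0,0],
    [0,4,0,0,0,0],
    [0,4,0,0,0,0],
    [0,4,0,0,0,0],
  ],
)

```text
time: 6.3
ee_pos: [0.5631, 0.1836, 0.251]
ee_rot: [0.037, 0.999, 0.001, 0.001]
wrist_force: [1.6, -0.1, -1.0]
grip_width: 0.002
grip_force: 0.0
```

Request:
jog_arm(
  moves=[
    [0,4,0,0,0,0],
    [0,4,0,0,0,0],
    [0,3,0,0,0,0],
    [0,0.5,0,0,0,0],
    [0,0,0,0,0,0],
    [0,0,0,0,0,0],
  ],
)

```text
time: 6.9
ee_pos: [0.5714, 0.2947, 0.2505]
ee_rot: [0.038, 0.999, -0.0, 0.0]
wrist_force: [0.8, -0.3, -0.3]
grip_width: -0.002
grip_force: 0.0
```

```bash
python3 k.py pics/s4.png; python3 - <<'E'
from h import *
im=bot.camera("scene");cv2.imwrite("pics/s4f.png",im[:,:,::-1])
E
```

```text
[0.57137549 0.29473738 0.25049136] 0.0075800488955606905 0.1682407235611594 [ 0.83064875 -0.28590352 -0.3355187 ]
0.8 [282.28787966 155.72633633] [246.86363897 227.17900898]
0.9 [276.59276165 159.21527252] [229.77828495 237.64581755]
1.0 [271.21263524 163.06640943] [213.63790572 249.1992283 ]
```

View pics/s4f.png

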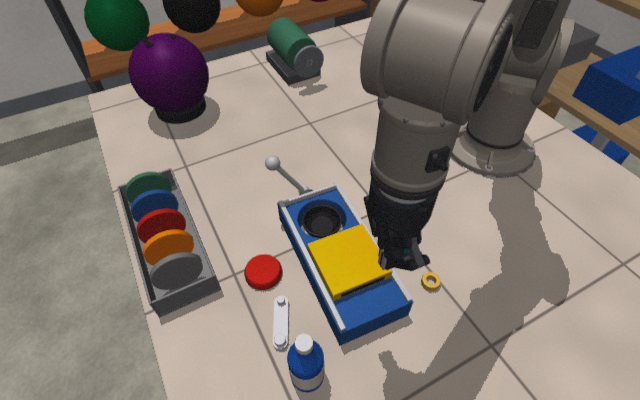

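The knob is at (272,163), so the lever is still at 1.0 rad, and the cover is untouched. Next I go down on its left and push.

Request:
jog_arm(
  moves=[
    [0.8,0,0,0,0,0],
    [0,0,4,0,0,0],
    [0,0,4,0,0,0],
    [0,0,4,0,0,0],
    [0,0,3,0,0,0],
    [0,0,2,0,0,0],
    [0,0,0.8,0,0,0],
    [0,0,0,0,0,0],
    [0,0,0,0,0,0],
  ],
)

```text
time: 7.9
ee_pos: [0.5634, 0.2971, 0.0736]
ee_rot: [0.037, 0.999, 0.001, 0.001]
wrist_force: [0.7, 0.2, 0.4]
grip_width: -0.001
grip_force: 0.0
```

Request:
jog_arm(
  moves=[
    [0,-1,0,0,0,0],
    [0,-1,0,0,0,0],
    [0,-1,0,0,0,0],
    [0,-1,0,0,0,0],
    [0,-1,0,0,0,0],
    [0,-1,0,0,0,0],
    [0,-1,0,0,0,0],
    [0,-1,0,0,0,0],
    [0,-1,0,0,0,0],
    [0,-1,0,0,0,0],
  ],
)

```text
time: 8.9
ee_pos: [0.5554, 0.1966, 0.0725]
ee_rot: [0.037, 0.999, 0.0, 0.0]
wrist_force: [0.2, 3.1, 2.7]
grip_width: -0.001
grip_force: 1.5
```

Request:
jog_arm(
  moves=[
    [0,-1,0,0,0,0],
    [0,-1,0,0,0,0],
    [0,-1,0,0,0,0],
    [0,-1,0,0,0,0],
    [0,-1,0,0,0,0],
    [0,-1,0,0,0,0],
    [0,0,0,0,0,0],
  ],
)

```text
time: 9.6
ee_pos: [0.5507, 0.1346, 0.0721]
ee_rot: [0.038, 0.999, -0.001, -0.0]
wrist_force: [0.1, 1.1, 1.0]
grip_width: 0.001
grip_force: 0.0
```

Request:
jog_arm(
  moves=[
    [0,-0.5,0,0,0,0],
    [0,-0.5,0,0,0,0],
    [0,-0.4,0,0,0,0],
    [0,0,0,0,0,0],
  ],
)

```text
time: 10.0
ee_pos: [0.5496, 0.1225, 0.0721]
ee_rot: [0.037, 0.999, -0.0, -0.0]
wrist_force: [-0.5, -0.1, 0.4]
grip_width: 0.003
grip_force: 0.0
```

Request:
jog_arm(
  moves=[
    [0,-0.5,0,0,0,0],
    [0,-0.4,0,0,0,0],
    [0,0,0,0,0,0],
  ],
)

```text
time: 10.3
ee_pos: [0.5494, 0.1192, 0.0723]
ee_rot: [0.035, 0.999, 0.003, 0.0]
wrist_force: [1.5, 12.7, -5.2]
grip_width: -0.004
grip_force: 6.5
```

Request:
jog_arm(
  moves=[
    [0,-0.4,0,0,0,0],
    [0,-0.3,0,0,0,0],
    [0,0,0,0,0,0],
  ],
)

```text
time: 10.6
ee_pos: [0.5493, 0.1188, 0.0725]
ee_rot: [0.032, 0.999, 0.006, 0.001]
wrist_force: [1.9, 27.7, -9.7]
grip_width: -0.002
grip_force: 13.7
```

The push now meets 28 N with no motion, so the cover is at its stop. I'll retreat left, rise, and verify.

Request:
jog_arm(
  moves=[
    [0,1,0,0,0,0],
    [0,2,0,0,0,0],
    [0,2,0,0,0,0],
    [0,1,-2,0,0,0],
    [0,2,-4,0,0,0],
    [0,3,-4,0,0,0],
    [0,3,-4,0,0,0],
    [0,4,-2,0,0,0],
    [0,4,0,0,0,0],
    [0,4,0,0,0,0],
    [0,0,0,0,0,0],
    [0,0,0,0,0,0],
  ],
)

```text
time: 11.8
ee_pos: [0.5676, 0.3667, 0.2316]
ee_rot: [0.036, 0.999, -0.001, -0.0]
wrist_force: [-0.1, -0.1, 0.3]
grip_width: -0.002
grip_force: 0.0
```

```bash
python3 k.py pics/s5.png; python3 - <<'E'
from h import *
im=bot.camera("top")[:,:,::-1].copy();cv2.imwrite("pics/t5.png",im);ci=bot.camera_info("top")
cv2.imwrite("pics/pair.png",np.vstack([im[120:300,190:430],bot.camera("scene")[120:380,200:440,::-1]]))
m=cv2.inRange(cv2.cvtColor(im,cv2.COLOR_BGR2HSV),(22,150,100),(35,255,255));c=max(cv2.findContours(m,0,1)[0],key=cv2.contourArea)
W=np.array([onz(ci,*p,.086) for p in cv2.boxPoints(cv2.minAreaRect(c))]).mean(0);print(W,"opening",(W-[.5515,.1275,0])@[.0732,.9973,0]+.085)
E
```

```text
[0.56757195 0.36666189 0.23157777] -0.0014780970705286813 0.23969261473095896 [-0.08592883 -0.11035606  0.27989379]
0.8 [282.28787966 155.72633633] [246.86363897 227.17900898]
0.9 [276.59276165 159.21527252] [229.77828495 237.64581755]
1.0 [271.21263524 163.06640943] [213.63790572 249.1992283 ]
[0.54390461 0.04352094 0.086     ] opening 0.0006916960659571064
```

View pics/pair.png

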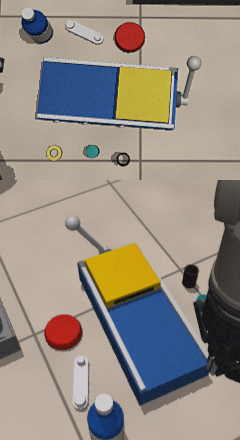

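The cover is shut over the well (opening about 1 mm). The lever knob is at (272,163), fully over, and all the loose things are standing where they were.

```bash
python3 -c "
from bench import bot
print(bot.job_done())"
```

```text
the job is handed in; nothing more can be done
None
```

The lever was pushed over to its stop and then the yellow cover fully shut over the sunken cup (camera check: about 1 mm open); the loose things still stand in place in the pictures, and the job was handed in at about 12 s, with no verdict returned.

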